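# Stir the sweets through the grading bowl

### The job

Size the sweets in the grading bowl: take the stirring rod from its holder and, with its foot low over the floor among the balls and beginning at the side with the blue mark, stir round clockwise (seen from above) for at least two full turns, a good way out from the middle, and on until every small yellow ball has dropped through the slot round the floor into the pan below, while the large red ones stay in. Then stand the rod back in its holder and put the lid squarely on the bowl. Touch the balls only with the rod, do not press it hard on the bowl, and leave the jar, the counter and the spare cap where they are.

Things in the scene. Friction and masses are not known exactly. Their poses are not given: they have to be found in the camera images.
- bowl: round grey metal grading bowl, fixed to the table, 158 mm outside, 146 mm inside diameter, rim 90 mm above the table. Origin: centre of its underside, on the table; z up, x towards the blue mark on the rim; its yaw can be anything. What falls through the slot round its inner floor lands in the catch pan, 6 mm above the table
- bowl_mid (a point): centre of the top of the flat round inner floor, 104 mm diameter, 45 mm above the table. Between it and the wall an open slot 21 mm wide runs all round, crossed by four thin round bars (at 45 degrees to the line to the mark). At the start no ball lies within 17 mm of this point, nor a large one towards the mark
- bowl_mark (a point): blue mark (22 mm wide tab on the outside of the wall, up to the rim), this point on the rim above it, 76 mm from the bowl's axis
- holder: white round holder fixed to the table, 50 mm high, foot 74 mm across; upright well of inside diameter 36 mm up to 35 mm height, then widening to 54 mm at the mouth. Origin: centre of its underside, on the table; z up
- holder_in (a point): centre of the floor of the holder's well, 6 mm above the table; the foot of the rod stands here
- rod: loose stirring rod, 140 mm long, about 0.08 kg, upright in the holder at the start. Steel foot 26 mm across, 30 mm high, then a 10 mm shaft, then a dark wooden handle, 16 x 16 mm square, from 70 to 140 mm above the foot's end: grip it from above across two faces, about 100 mm up. Origin: centre of the foot's flat end; z up along the rod, x and y square to the handle's faces
- rod_tip (a point): centre of the flat end of the rod's foot (same point as the rod's origin)
- lid: loose round metal lid, 160 mm diameter, about 0.2 kg, the right way up on the table. Origin: centre of its underside, z up. A plug 134 mm across, 6 mm high, a plate 5 mm thick on it, and in the middle a black round knob, 28 mm diameter, 25 to 55 mm above the origin. On the bowl the plug goes inside the wall with 6 mm to spare all round and the origin is 84 mm above the table
- big_0: large red ball, origin at its centre, 34 mm diameter, 20 g, smooth and glossy; too large for the slot; at the start on the bowl's floor about 36 mm from its middle (centre 62 mm above the table; about 61 mm when it lies against the wall)
- big_1: large red ball, origin at its centre, 34 mm diameter, 20 g, smooth and glossy; too large for the slot; at the start on the bowl's floor about 36 mm from its middle (centre 62 mm above the table; about 61 mm when it lies against the wall)
- small_0: small yellow ball, origin at its centre, 16 mm diameter, 10 g, smooth and glossy; at the start on the bowl's floor about 42 mm from its middle (centre 53 mm above the table; 14 mm once it lies in the catch pan). It falls through when pushed out over the slot
- small_1: small yellow ball, origin at its centre, 16 mm diameter, 10 g, smooth and glossy; at the start on the bowl's floor about 42 mm from its middle (centre 53 mm above the table; 14 mm once it lies in the catch pan). It falls through when pushed out over the slot
- small_2: small yellow ball, origin at its centre, 16 mm diameter, 10 g, smooth and glossy; at the start on the bowl's floor about 42 mm from its middle (centre 53 mm above the table; 14 mm once it lies in the catch pan). It falls through when pushed out over the slot
- small_3: small yellow ball, origin at its centre, 16 mm diameter, 10 g, smooth and glossy; at the start on the bowl's floor about 42 mm from its middle (centre 53 mm above the table; 14 mm once it lies in the catch pan). It falls through when pushed out over the slot
- small_4: small yellow ball, origin at its centre, 16 mm diameter, 10 g, smooth and glossy; at the start on the bowl's floor about 42 mm from its middle (centre 53 mm above the table; 14 mm once it lies in the catch pan). It falls through when pushed out over the slot
- small_5: small yellow ball, origin at its centre, 16 mm diameter, 10 g, smooth and glossy; at the start on the bowl's floor about 42 mm from its middle (centre 53 mm above the table; 14 mm once it lies in the catch pan). It falls through when pushed out over the slot
- empty_jar: bystander: empty open glass jar, 66 mm diameter, 87 mm high, origin at the centre of its underside
- jar_clamp: obstacle: metal jar clamp fixed to the table, 95 x 151 mm, with an upright red lever that reaches 180 mm above the table; origin at the centre of its underside
- tape_dispenser: obstacle: green tape dispenser fixed to the table, 184 mm long along its y, 105 mm high; origin at the centre of its underside
- tally_counter: bystander: hand tally counter, 76 x 50 x 22 mm, origin at the centre of its underside
- spare_cap: bystander: gold jar cap, 63 mm diameter, 14 mm high, origin at the centre of its underside

How it is judged (in metres and radians):
On the way, in this order (a step that is already met when the one before it is completed fails the run):
1. turn 1: the foot of the rod, low among the balls, is at the side with the blue mark (x of rod_tip in the frame of bowl above 0.018 m and y of rod_tip in the frame of bowl between -0.018 and 0.018 m and z of rod_tip in the frame of bowl below 0.058 m), for 0.02 s.
2. turn 1: the foot of the rod, low among the balls, is at a quarter turn clockwise from the mark (y of rod_tip in the frame of bowl below -0.018 m and x of rod_tip in the frame of bowl between -0.018 and 0.018 m and z of rod_tip in the frame of bowl below 0.058 m), for 0.02 s.
3. turn 1: the foot of the rod, low among the balls, is at the side opposite the mark (x of rod_tip in the frame of bowl below -0.018 m and y of rod_tip in the frame of bowl between -0.018 and 0.018 m and z of rod_tip in the frame of bowl below 0.058 m), for 0.02 s.
4. turn 1: the foot of the rod, low among the balls, is at three quarters of a turn clockwise from the mark (y of rod_tip in the frame of bowl above 0.018 m and x of rod_tip in the frame of bowl between -0.018 and 0.018 m and z of rod_tip in the frame of bowl below 0.058 m), for 0.02 s.
5. turn 2: the foot of the rod, low among the balls, is at the side with the blue mark (all of step 1), for 0.02 s.
6. turn 2: the foot of the rod, low among the balls, is at a quarter turn clockwise from the mark (all of step 2), for 0.02 s.
7. turn 2: the foot of the rod, low among the balls, is at the side opposite the mark (all of step 3), for 0.02 s.
8. turn 2: the foot of the rod, low among the balls, is at three quarters of a turn clockwise from the mark (all of step 4), for 0.02 s.
9. turn 2: the foot of the rod, low among the balls, is at the side with the blue mark (all of step 5), for 0.02 s.
10. the rod stands in its holder again, let go, before the lid is on (horizontal distance between rod_tip and holder_in below 0.014 m and z of rod_tip in the frame of holder below 0.014 m and angle between rod's own z axis and vertical below 0.2 rad and contact force between rod and the fingers below 0.1 N and not (horizontal distance between lid and bowl below 0.008 m and z of lid in the frame of bowl between 0.08 and 0.088 m and angle between lid's own z axis and vertical below 0.05 rad)), for 0.2 s.
At the end, for the whole second after the job is handed in: The six small balls lie in the catch pan (centres under 32 mm up), the two large ones still on the bowl floor (over 48 mm); the rod stands in its holder, let go, foot within 14 mm of axis and table; the lid lies level on the rim, within 8 mm of centre, 80 to 88 mm up; all at rest (height (world z) of each of small_0, small_1, small_2, small_3, small_4, small_5 below 0.032 m and horizontal distance between each of small_0, small_1, small_2, small_3, small_4, small_5, big_0, big_1 and bowl below 0.075 m and height (world z) of each of big_0, big_1 above 0.048 m and horizontal distance between rod_tip and holder_in below 0.014 m and z of rod_tip in the frame of holder below 0.014 m and angle between rod's own z axis and vertical below 0.2 rad and contact force between rod and the fingers below 0.1 N and horizontal distance between lid and bowl below 0.008 m and z of lid in the frame of bowl between 0.08 and 0.088 m and angle between lid's own z axis and vertical below 0.05 rad and linear speed of each of lid, rod below 0.02 m/s); the robot touches nothing.
It fails at once if a bystander (empty jar, tally counter, spare cap) is moved by more than 30 mm (distance of any of empty_jar, tally_counter, spare_cap from where it was at the start of the episode above 0.03 m).
It fails at once if the fingers touch a ball with more than 1 N (contact force between any of small_0, small_1, small_2, small_3, small_4, small_5, big_0, big_1 and the fingers above 1 N).
It fails at once if a ball leaves the bowl (horizontal distance between any of small_0, small_1, small_2, small_3, small_4, small_5, big_0, big_1 and bowl above 0.09 m).
It fails at once if the rod is pressed on the bowl with more than 40 N (contact force between rod and bowl above 40 N).
It also fails if it takes over 72 s, if anything falls off the work surface, if the arm or the gripper's body presses on something with over 40 N, if the wrist force passes 120 N, or if a joint passes its speed limit or range.

### The arm

A 6-joint arm with a two-finger parallel gripper is mounted at the origin on a cart in front of the work surface, level with it; the furniture and walls round the work are solid. World frame = base frame: x ahead of the robot, y to its left, z up, the work surface at z = 0. Lengths are in mm, angles in rad, forces in N, time in s.
With the tool pointing down it reaches from about 350 to 950 mm from the base axis. Payload 17.4 kg.
Tool frame: the origin (TCP) lies midway between the tips of the shut fingers; the grasp point (between the pads) lies 19 mm behind it; z points along the fingers, y is the direction in which the jaws open and shut (so a half turn about z gives the same grasp; the last joint's range is limited). The gripper opens to 93 mm and grips with 3 to 60 N. Pads are 15 mm wide; open, the fingers measure 128 mm over their backs; the gripper's body (75 mm by 188 mm) begins 65 mm behind the grasp point.
Start: joints at [1.307, 0.116, 1.442, -0, 1.584, -0.038], TCP at [151.131, 657.869, 218.646] pointing down, gripper open.
Joint ranges: [-2.83, 2.83], [-0.83, 2.19], [0.07, 2.5], [-1.14, 4.28], [0.01, 3], [-2.97, 2.97]. Speed limits (rad/s): [1.89, 1.89, 2.22, 3.14, 3.14, 3.14].

### API

Orientations are given as a unit quaternion [x, y, z, w].
In Python, from bench import robot gives the robot as it stands. Calls block until the motion is done:
- robot.movep(position, orientation): joint-space move of the TCP to a pose.
- robot.move_linear(position, feed=150, frame=None): straight line of the TCP; frame=None keeps the orientation; feed is the mean speed in mm/s.
- robot.movej(angles): joint-space move.
- robot.grip(opening, f_grip=None): finger opening in mm; f_grip is the grip in N (None keeps the last); returns when the fingers have stopped.
- robot.sleep(seconds).
- robot.ik(position, orientation): joint angles nearest the present ones, or None.
- robot.read_camera(name): name is "scene" or "top" or "wrist"; returns a dict with "frame" (420x560x3 uint8, red, green, blue), "range_z" (420x560 float32, mm along the optical axis (not along the pixel's ray), 0 where there is no reading), "fx", "fy", "cx", "cy" (pixels), "position" and "orientation" of the camera in the world; the wrist camera has in their place "hand_eye" (4x4, takes a point from camera to tool coordinates, whose origin is the TCP and whose axes are the flange's). Camera axes: x right, y down, z forward; pixel columns grow to the right and rows downward; lengths in mm; the calibration is good to about 2 mm. The wrist camera is an equidistant fisheye: a pixel r from the principal point sees the ray r / f radians off the axis. A picture is of the moment at which its call begins: read the wrist's pose just before it.
A pose or a line that the arm cannot do raises robot.PlanningError and nothing moves.
- robot.hand_in(): hands the job in, once; it reports no verdict.
Readings, each from a call of its own:
- robot.read_time_s(): time.
- robot.read_qpos(): joint angles.
- robot.read_joint_vel(): joint speeds.
- robot.read_joint_torque(): joint torques, N m.
- robot.read_tool_pos(): TCP position.
- robot.read_ee_rot(): TCP orientation.
- robot.read_ft_force(): force on the tool from outside, world axes, zero at the start.
- robot.read_moment(): the same for the moment, N m.
- robot.read_opening(): finger opening in mm.
Only numpy, scipy, OpenCV 4.12 (cv2) and the standard library are available. Lean on these libraries where they do the work, as an engineer would, in place of code of your own. Each camera call takes 0.05 s, during which the arm holds its last target. There are 200 camera calls.

## Working session

There is one attempt and no reset: what is moved stays moved. The work goes in short steps, each a Python script; the robot and the scene stay as the last script left them, time stands still between calls to the robot, and variables do not carry over. Pictures are saved under pics/ and viewed, about 8 in all and at most 12, crops included, and the job is handed in when it is done.

```bash
ls; mkdir -p pics
python3 - <<'E'
from bench import robot
import cv2,numpy as np,pickle
for n in ("top","scene"):
    c=robot.read_camera(n); pickle.dump(c,open(f"{n}0.pkl","wb"))
    cv2.imwrite(f"pics/{n}0.png",c["frame"][:,:,::-1]); print(n,c["fx"],c["cx"],c["cy"],c["position"],c["orientation"])
print(robot.read_ee_rot(),robot.read_time_s())
E
```

```text
pics
top 381.8451243396844 282.9595235527679 211.74196614229393 [483.01720375 129.32985146 920.30021836] [-0.7020109   0.71137351 -0.03185708  0.01065592]
scene 458.7024976095971 284.6574222512919 201.39865135231952 [ 144.43038656 -493.32637526  773.91704683] [ 0.88600397 -0.2531623   0.10894203 -0.37287727]
[ 1.12665232e-01  9.93632871e-01 -5.08834728e-04 -7.06680460e-05] 0.1
```

View pics/top0.png

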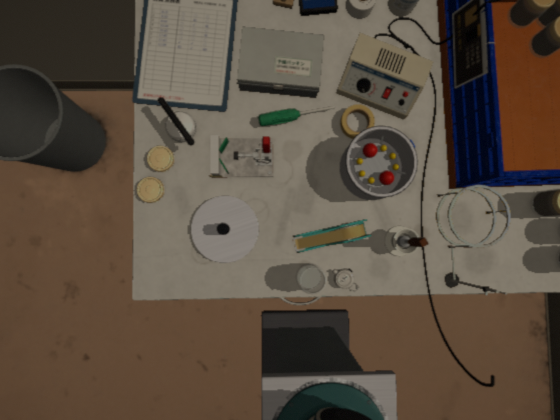

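View pics/scene0.png

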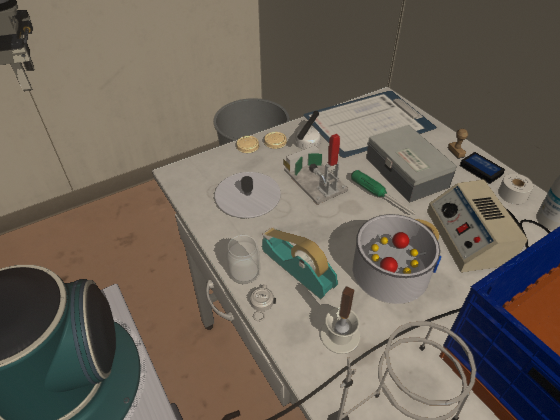

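```bash
cat > h.py <<'E'
import cv2,numpy as np
from scipy.spatial.transform import Rotation as R
def ray(c,u,v):
    d=R.from_quat(c["orientation"]).apply([(u-c["cx"])/c["fx"],(v-c["cy"])/c["fy"],1.]); return np.array(c["position"]),d
def plane(c,u,v,z):
    p,d=ray(c,u,v); return p+d*(z-p[2])/d[2]
def proj(c,P):
    q=R.from_quat(c["orientation"]).inv().apply(np.array(P)-c["position"]); return c["cx"]+c["fx"]*q[0]/q[2],c["cy"]+c["fy"]*q[1]/q[2]
def two(c1,p1,c2,p2):
    a,d=ray(c1,*p1); b,e=ray(c2,*p2)
    s=np.linalg.lstsq(np.c_[d,-e],b-a,rcond=None)[0]; P,Q=a+s[0]*d,b+s[1]*e
    return (P+Q)/2,np.linalg.norm(P-Q)
def down(yaw): # tool z down, tool y (jaw) at angle yaw from world x
    y=np.array([np.cos(yaw),np.sin(yaw),0]); z=np.array([0,0,-1.]); return R.from_matrix(np.c_[np.cross(y,z),y,z]).as_quat()
def blobs(m,amin=8):
    n,l,s,c=cv2.connectedComponentsWithStats(m.astype(np.uint8)); return [(s[i,4],c[i]) for i in range(1,n) if s[i,4]>=amin]
def hsv(c): return cv2.cvtColor(c["frame"],cv2.COLOR_RGB2HSV).astype(int)
E
python3 - <<'E'
import pickle; from h import *
t=pickle.load(open("top0.pkl","rb"));s=pickle.load(open("scene0.pkl","rb"))
print(R.from_quat(t["orientation"]).as_matrix().round(3))
for n,uv,z in (("bowl",(381,162),90),("holder",(403,241),50),("lid",(224,230),6),("tape",(330,237),105),("lever",(266,145),180),("jar",(310,278),87),("counter",(344,279),22)):
    print(n,plane(t,*uv,z).round())
H=hsv(t)
def crop(c,x,y,w,h,k,n): cv2.imwrite(n,cv2.resize(c["frame"][y:y+h,x:x+w,::-1],None,fx=k,fy=k,interpolation=cv2.INTER_CUBIC))
a=cv2.resize(t["frame"][120:270,330:450],None,fx=4,fy=4,interpolation=cv2.INTER_CUBIC)
b=cv2.resize(s["frame"][205:355,320:445],None,fx=3.2,fy=4,interpolation=cv2.INTER_CUBIC)
b=cv2.resize(s["frame"][205:355,320:400],None,fx=4,fy=4,interpolation=cv2.INTER_CUBIC)
cv2.imwrite("pics/crop1.png",np.hstack([a,b])[:,:,::-1])
for n,c in (("t",t),("s",s)):
    H=hsv(c)
    blue=(abs(H[...,0]-112)<14)&(H[...,1]>130)&(H[...,2]>40)
    for A,p in blobs(blue): print(n,"blue",A,p.round(1))
# lid disc & bowl rim by range in top
Z=t["range_z"]; v,u=np.mgrid[:420,:560]
d=np.stack([(u-t["cx"])/t["fx"],(v-t["cy"])/t["fy"],np.ones(u.shape)],-1)*Z[...,None]
W=d@R.from_quat(t["orientation"]).as_matrix().T+t["position"]; np.save("W.npy",W)
def near(n,zl,zh,xy,r):
    m=(abs(W[...,2]-(zl+zh)/2)<(zh-zl)/2)&(np.hypot(W[...,0]-xy[0],W[...,1]-xy[1])<r)&(Z>0)
    P=W[m]; (cx,cy),rr=cv2.minEnclosingCircle(P[:,:2].astype(np.float32)); print(n,m.sum(),cx,cy,rr,"medz",np.median(P[:,2]))
near("bowl",80,98,plane(t,381,162,90)[:2],95)
near("lid",5,20,plane(t,224,230,6)[:2],95)
near("knob",40,65,plane(t,224,230,6)[:2],40)
near("holder",38,58,plane(t,403,241,50)[:2],45)
near("rodtop",135,160,plane(t,415,241,140)[:2],45)
near("lever",150,190,plane(t,266,145,180)[:2],60)
near("tape",60,110,plane(t,330,237,105)[:2],100)
E
```

```text
[[-0.014 -0.998  0.06 ]
 [-0.999  0.012 -0.03 ]
 [ 0.03  -0.06  -0.998]]
bowl [ 640. -115.   90.]
holder [ 465. -172.   50.]
lid [496. 243.   6.]
tape [477.   5. 105.]
lever [659. 138. 180.]
jar [388.  47.  87.]
counter [377. -39.  22.]
t blue 219 [317.2   3.1]
t blue 112 [446.9  17.9]
t blue 25 [456.9   4.6]
t blue 165 [489.7  22.4]
t blue 21 [448.6  42.8]
t blue 1492 [511.9 149.9]
t blue 440 [453.4 115.3]
t blue 120 [485.3  88.6]
t blue 84 [474.5  94.5]
t blue 83 [463.5 100.1]
t blue 146 [488.3 122.5]
t blue 181 [477.9 143.3]
t blue 109 [466.1 137.8]
t blue 111 [490.4 160.6]
t blue 55 [468.2 168.3]
s blue 258 [482.8 165.2]
s blue 47 [475.7 217.8]
s blue 10688 [511.9 334.2]
s blue 11 [488.6 237.9]
s blue 31 [436.9 263.6]
s blue 290 [458.  351.8]
bowl 909 644.1917724609375 -115.82730865478516 82.16419982910156 medz 89.82275544548008
lid 3419 490.2281188964844 241.30657958984375 88.75994110107422 medz 11.424346299412832
knob 124 499.4252014160156 241.7216339111328 13.779467582702637 medz 55.1365960894675
holder 323 464.7832336425781 -177.62916564941406 30.431501388549805 medz 46.355431593508115
rodtop 76 464.85638427734375 -179.1848907470703 10.049124717712402 medz 145.83199316801432
lever 108 669.2511596679688 139.90493774414062 11.33523178100586 medz 176.50939290756202
tape 1003 456.56280517578125 -3.225482940673828 91.03243255615234 medz 85.35452104446017
```

View pics/crop1.png

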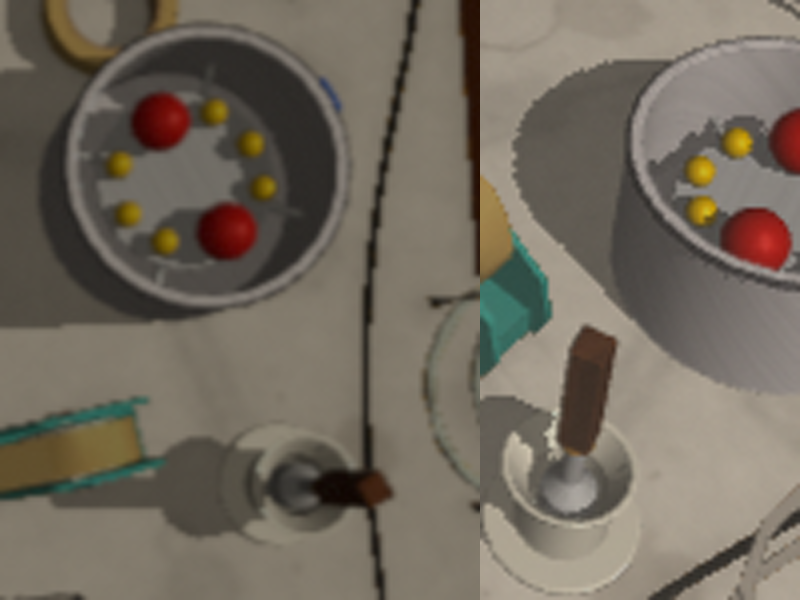

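Run:
```python
from bench import robot
import pickle; from h import *
from scipy.optimize import least_squares
t=pickle.load(open("top0.pkl","rb"));s=pickle.load(open("scene0.pkl","rb")); W=np.load("W.npy")
def fit(n,zl,zh,xy,ra,rb,r):
    m=(W[...,2]>zl)&(W[...,2]<zh); d=np.hypot(W[...,0]-xy[0],W[...,1]-xy[1]); P=W[m&(d>ra)&(d<rb)]
    o=least_squares(lambda q:np.hypot(P[:,0]-q[0],P[:,1]-q[1])-q[2],[*xy,r],loss="soft_l1",f_scale=2); print(n,len(P),o.x.round(1)); return o.x
b=fit("bowlrim",84,95,(643,-115.5),65,86,76)
fit("knob",50,60,(497,242),0,20,10)
mt=plane(t,412.5,143.3,82); print("mark top",mt,"yaw",np.arctan2(mt[1]-b[1],mt[0]-b[0]))
P,e=two(t,(412.5,143.3),s,(436.9,263.6)); print("mark 2view",P,e)
for n,(x0,x1,y0,y1) in dict(ring=(435,512,185,250),stand=(440,500,250,300),rightofbowl=(418,440,100,260),crate=(450,530,80,190),box=(335,430,35,115)).items():
    q=W[y0:y1,x0:x1].reshape(-1,3); q=q[q[:,2]>25]; 
    if len(q): print(n,len(q),q.min(0).round(),q.max(0).round())
robot.movep([520,-160,330],down(np.pi/2) if 0 else down(0.0)); p=robot.read_tool_pos();o=robot.read_ee_rot()
c=robot.read_camera("wrist"); c["tp"]=p;c["to"]=o; pickle.dump(c,open("wr0.pkl","wb"))
print(robot.read_qpos(),p,c["fx"],c["cx"],c["cy"],np.round(c["hand_eye"],3)); cv2.imwrite("pics/wr0.png",c["frame"][:,:,::-1])
```

```text
bowlrim 841 [ 642.9 -114.    76.3]
knob 118 [499.5 241.4   9.6]
mark top [ 683.81150536 -189.58091077   82.        ] yaw -1.0750174888513024
mark 2view [ 682.49229613 -188.91658171   80.3972735 ] 3.9298567708216012
ring 1354 [ 448. -445.   25.] [596. 129. 920.]
stand 175 [ 357. -308.   26.] [483. 129. 920.]
rightofbowl 179 [ 455. -265.   34.] [557. 129. 920.]
crate 5851 [ 483. -476.   25.] [844. 129. 920.]
box 4978 [ 483. -232.   25.] [965. 129. 920.]
[-3.44514878e-01 -1.76384505e-01  1.54936095e+00  3.89420396e-05
  1.76878540e+00 -3.45370876e-01] [ 520.1876572  -159.51827267  329.86894529] 325.19226210127806 279.3540404868568 207.65981339571485 [[-1.00000e-03 -9.65000e-01 -2.63000e-01  7.35970e+01]
 [ 1.00000e+00 -1.00000e-03  0.00000e+00  1.56000e-01]
 [-1.00000e-03 -2.63000e-01  9.65000e-01 -1.65582e+02]
 [ 0.00000e+00  0.00000e+00  0.00000e+00  1.00000e+00]]
```

View pics/wr0.png

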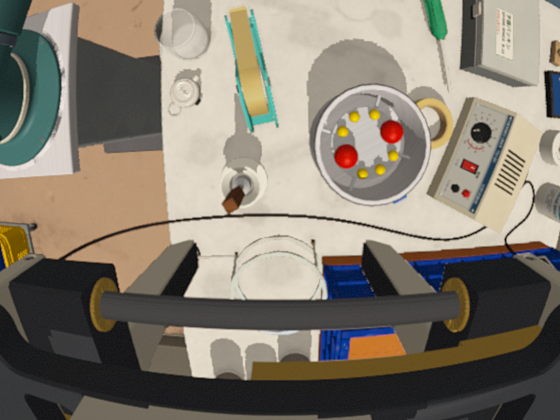

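```bash
cat >> h.py <<'E'
def wray(c,u,v):
    x,y=(u-c["cx"])/c["fx"],(v-c["cy"])/c["fy"]; th=np.hypot(x,y); d=np.array([np.sin(th)*x/th,np.sin(th)*y/th,np.cos(th)])
    H=np.array(c["hand_eye"]); r=R.from_quat(c["to"]); return r.apply(H[:3,3])+c["tp"], r.apply(H[:3,:3]@d)
def wplane(c,u,v,z):
    p,d=wray(c,u,v); return p+d*(z-p[2])/d[2]
E
python3 - <<'E'
import pickle; from h import *
c=pickle.load(open("wr0.pkl","rb"));t=pickle.load(open("top0.pkl","rb"));s=pickle.load(open("scene0.pkl","rb"))
k=lambda f:cv2.resize(f,None,fx=10,fy=10,interpolation=cv2.INTER_CUBIC)
print("mark wrist",wplane(c,400,200,80),"rodtop t",plane(t,424.2,241.8,146),"s",plane(s,320+595/4-480/4,205+342/4,146))
cv2.imwrite("pics/crop2.png",np.hstack([k(c["frame"][180:220,215:255]),k(s["frame"][280:320,330:370])])[:,:,::-1])
E
```

```text
mark wrist [ 686.98339672 -188.36815396   80.        ] rodtop t [ 464.3474276  -182.31329024  146.        ] s [ 466.38571004 -180.95341201  146.        ]
```

View pics/crop2.png

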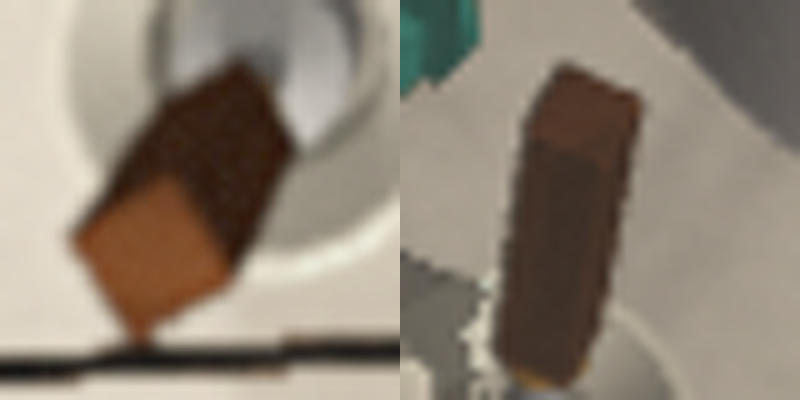

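Run:
```python
from bench import robot
import pickle; from h import *
c=pickle.load(open("wr0.pkl","rb")); W=np.load("W.npy")
q=np.array([wplane(c,215+u/10,180+v/10,146)[:2] for u,v in ((175,175),(235,270),(140,345),(72,238))])
print(q.round(1)); 
for i in range(4): e=q[(i+1)%4]-q[i]; print(np.linalg.norm(e).round(1),(np.arctan2(e[1],e[0])%(np.pi/2)).round(3))
print("centre",q.mean(0))
r=W[185:250,435:512].reshape(-1,3); r=r[(r[:,2]>25)&(r[:,2]<400)]; print("ring",r.min(0).round(),r.max(0).round())
r=W[100:180,418:560].reshape(-1,3); r=r[(r[:,2]>60)&(r[:,2]<400)]; print("crate",r.min(0).round(),r.max(0).round())
print(robot.read_time_s())
for y in (0.6,-0.9,0.3,-0.3): print(y,robot.ik([465,-181,87],down(y)))
```

```text
[[ 468.4 -169.6]
 [ 474.8 -180.6]
 [ 463.6 -189.4]
 [ 456.4 -176.9]]
12.7 0.529
14.2 0.667
14.4 0.525
14.0 0.543
centre [ 465.77022225 -179.11611071]
ring [ 448. -445.   25.] [ 596. -253.  102.]
crate [ 588. -513.   60.] [ 790. -296.  219.]
3.3167
0.6 [-4.22328603e-01 -2.08443146e-01  1.97076933e+00 -4.44089210e-16
  1.37926647e+00 -1.02232860e+00]
-0.9 [-4.22328603e-01 -2.08443146e-01  1.97076933e+00 -4.44089210e-16
  1.37926647e+00  4.77671397e-01]
0.3 [-4.22328603e-01 -2.08443146e-01  1.97076933e+00 -4.44089210e-16
  1.37926647e+00 -7.22328603e-01]
-0.3 [-4.22328603e-01 -2.08443146e-01  1.97076933e+00 -4.44089210e-16
  1.37926647e+00 -1.22328603e-01]
```

Run:
```python
from bench import robot
from h import *
o=down(0.56); robot.grip(60,35)
robot.movep([465.5,-180.5,200],o); robot.move_linear([465.5,-180.5,87],feed=150); 
robot.grip(0,35); print("opening",robot.read_opening(),robot.read_tool_pos(),robot.read_ft_force())
robot.move_linear([465.5,-180.5,107],feed=80); print(robot.read_ft_force(),robot.read_opening(),robot.read_time_s())
c=robot.read_camera("scene"); cv2.imwrite("pics/s1.png",cv2.resize(c["frame"][180:360,260:460],None,fx=3,fy=3)[:,:,::-1])
```

```text
opening 16.031172777577897 [ 465.49645538 -180.48328134   87.02436815] [ 0.09547418 -0.15985044  0.3322686 ]
[-0.16355813  0.11734605 -2.21866845] 15.977936120572245 6.775
```

View pics/s1.png

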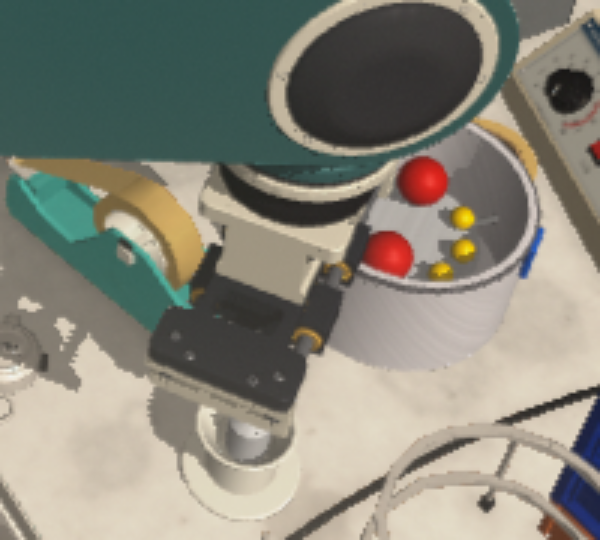

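```bash
cat >> h.py <<'E'
B=np.array([642.9,-114.5]); MY=-1.055; ZT=48.5+81
def pt(r,ph,z=ZT): return [B[0]+r*np.cos(MY-ph),B[1]+r*np.sin(MY-ph),z]
def stir(robot,ph0,ph1,r0,r1,feed=80,step=np.pi/10):
    n=int(np.ceil((ph1-ph0)/step)); fm=0
    for i in range(1,n+1):
        a=i/n; robot.move_linear(pt(r0+(r1-r0)*a,ph0+(ph1-ph0)*a),feed=feed)
        f=np.hypot(*robot.read_ft_force()[:2]); fm=max(fm,f)
        if f>20: print("force",f,"at",ph0+(ph1-ph0)*a); break
    print("max f",fm,"t",robot.read_time_s(),robot.read_opening())
E
python3 - <<'E'
from bench import robot
import pickle; from h import *
o=down(0.56)
robot.move_linear([465.5,-180.5,205],feed=250); robot.move_linear([B[0],B[1],205],feed=250)
robot.move_linear([B[0],B[1],ZT],feed=120); print(robot.read_ft_force(),robot.read_time_s())
robot.move_linear(pt(25,0),feed=60); print(robot.read_time_s())
stir(robot,0,2*np.pi,25,27)
p=robot.read_tool_pos();q=robot.read_ee_rot();c=robot.read_camera("wrist"); cv2.imwrite("pics/wr1.png",c["frame"][:,:,::-1])
E
```

```text
[ 0.07608673 -0.24712904  0.21205031] 9.0583
9.625
max f 1.10045318842344 t 14.6583 16.05645686331322
```

View pics/wr1.png

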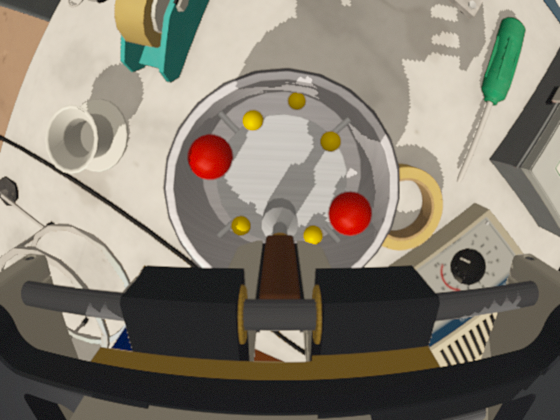

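Run:
```python
from bench import robot
import pickle; from h import *
stir(robot,0,2*np.pi,27,34); stir(robot,0,2*np.pi,34,38,feed=100)
c=robot.read_camera("wrist"); cv2.imwrite("pics/wr2.png",c["frame"][:,:,::-1])
```

```text
max f 7.209210237968299 t 20.1 16.052595797390822
max f 1.2214983569782645 t 25.35 15.39308182548433
```

View pics/wr2.png

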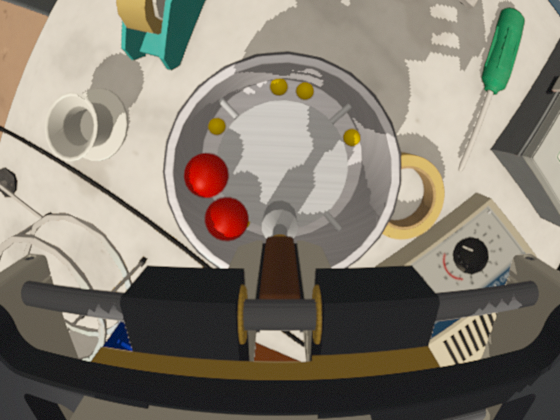

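```bash
cat >> h.py <<'E'
def smalls(robot,name="wrist"):
    tp,to=robot.read_tool_pos(),robot.read_ee_rot(); c=robot.read_camera(name); c["tp"],c["to"]=tp,to
    H=hsv(c); out=[]
    for nm,m in (("y",(abs(H[...,0]-26)<6)&(H[...,1]>170)&(H[...,2]>80)),("r",((H[...,0]<6)|(H[...,0]>174))&(H[...,1]>150)&(H[...,2]>70))):
        for A,p in blobs(m,25):
            u,v=p; Z=np.median(c["range_z"][int(v)-1:int(v)+2,int(u)-1:int(u)+2])
            if name=="wrist":
                o,d=wray(c,u,v); x,y=(u-c["cx"])/c["fx"],(v-c["cy"])/c["fy"]; P=o+d*Z/np.cos(np.hypot(x,y))
            else: o,d=ray(c,u,v); P=o+d*Z
            rr=np.hypot(*(P[:2]-B))
            if rr<100: print(nm,A,p.round(),P.round(),"r",rr.round(),"r14",np.hypot(*((o+d*(14-o[2])/d[2])[:2]-B)).round(),"r53",np.hypot(*((o+d*(53-o[2])/d[2])[:2]-B)).round(),"ph",((MY-np.arctan2(*(P[:2]-B)[::-1]))%(2*np.pi)).round(2))
    return c
E
python3 - <<'E'
from bench import robot
from h import *
smalls(robot); print(robot.read_tool_pos(),robot.read_time_s())
E
```

```text
y 214 [278.  86.] [607. -61.  21.] r 65.0 r14 65.0 r53 61.0 ph 3.06
y 221 [304.  90.] [627. -52.  22.] r 64.0 r14 65.0 r53 61.0 ph 3.41
y 214 [216. 126.] [ 580. -116.   21.] r 63.0 r14 64.0 r53 58.0 ph 2.06
y 215 [351. 137.] [682. -64.  21.] r 64.0 r14 65.0 r53 58.0 ph 4.31
y 37 [241. 336.] [ 641. -130.  234.] r 16.0 r14 189.0 r53 158.0 ph 0.64
y 28 [369. 363.] [ 667. -118.  241.] r 25.0 r14 252.0 r53 213.0 ph 5.36
y 29 [239. 366.] [ 642. -133.  241.] r 19.0 r14 234.0 r53 197.0 ph 0.54
y 28 [324. 372.] [ 658. -123.  243.] r 18.0 r14 246.0 r53 207.0 ph 5.75
y 27 [217. 373.] [ 639. -136.  243.] r 22.0 r14 254.0 r53 214.0 ph 0.71
r 1520 [205. 174.] [ 599. -143.   77.] r 52.0 r14 68.0 r53 58.0 ph 1.52
r 1436 [226. 219.] [ 627. -163.   77.] r 51.0 r14 72.0 r53 59.0 ph 0.84
[ 661.73041556 -147.45891409  129.59794279] 25.45
```

Run:
```python
from bench import robot
from h import *
stir(robot,0,np.pi,38,38,feed=100); c=smalls(robot); cv2.imwrite("pics/wr3.png",c["frame"][:,:,::-1]); print(robot.read_time_s())
```

```text
max f 1.2122597726741202 t 28.1167 15.813186001054525
y 194 [215. 210.] [ 579. -115.   21.] r 64.0 r14 65.0 r53 64.0 ph 2.08
y 28 [240. 310.] [600. -58. 233.] r 71.0 r14 84.0 r53 58.0 ph 3.0
y 30 [317. 335.] [619. -54. 234.] r 65.0 r14 115.0 r53 85.0 ph 3.27
y 36 [241. 335.] [603. -63. 235.] r 65.0 r14 114.0 r53 83.0 ph 3.0
y 32 [388. 355.] [635. -49. 239.] r 66.0 r14 194.0 r53 156.0 ph 3.53
r 2440 [338. 234.] [664. -64.  75.] r 55.0 r14 57.0 r53 54.0 ph 4.06
28.1667
```

View pics/wr3.png

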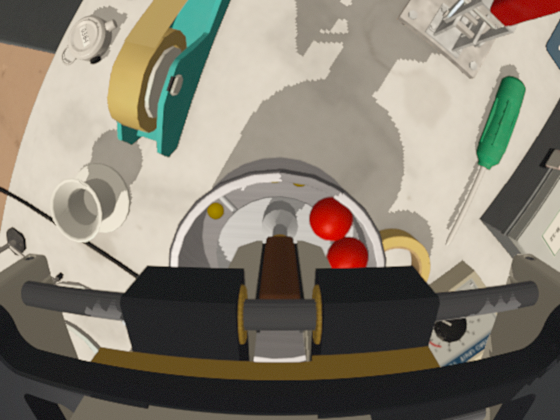

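Run:
```python
from bench import robot
from h import *
p=robot.read_tool_pos(); robot.move_linear([p[0],p[1],205],feed=250); robot.move_linear([480,-175,205],feed=250)
print("T");a=smalls(robot,"top"); print("W");b=smalls(robot); print(robot.read_time_s())
cv2.imwrite("pics/tw4.png",np.hstack([cv2.resize(a["frame"][100:240,320:460],None,fx=3,fy=3),b["frame"][:420,180:560]])[:,:,::-1])
```

```text
T
r 122 [365. 142.] [688. -84.  78.] r 54.0 r14 62.0 r53 56.0 ph 4.63
r 120 [356. 155.] [658. -62.  78.] r 55.0 r14 48.0 r53 51.0 ph 3.94
W
y 34 [388. 261.] [ 641. -179.   22.] r 65.0 r14 66.0 r53 62.0 ph 0.55
r 1223 [474. 212.] [666. -73.  73.] r 48.0 r14 84.0 r53 58.0 ph 4.17
29.5583
```

View pics/tw4.png

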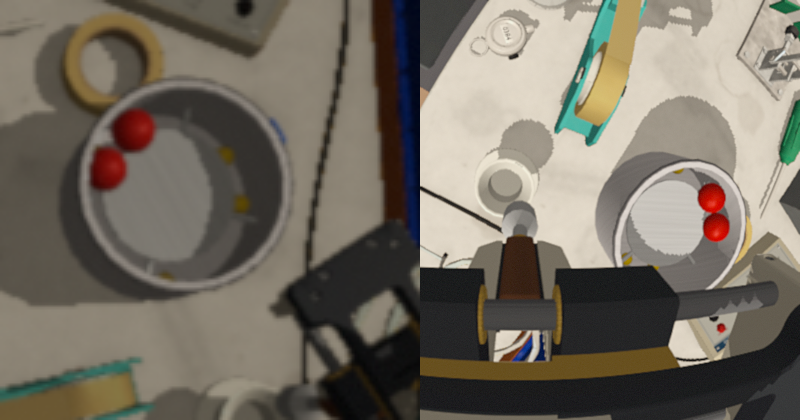

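Run:
```python
from bench import robot
import pickle
from h import *
robot.move_linear([465.5,-180.5,205],feed=150); robot.move_linear([465.5,-180.5,120],feed=200); robot.move_linear([465.5,-180.5,88],feed=60)
print(robot.read_ft_force(),robot.read_tool_pos()); robot.grip(50); robot.sleep(0.2)
robot.move_linear([465.5,-180.5,200],feed=250); robot.movep([499.5,241.5,150],down(0.0) if robot.ik([499.5,241.5,150],down(0.0)) is not None else down(np.pi))
a=robot.read_camera("top"); s=robot.read_camera("scene"); pickle.dump(a,open("top5.pkl","wb"))
print(robot.read_time_s(),robot.read_qpos())
f=lambda u,v:(ray(a,u,v)[0]+ray(a,u,v)[1]*np.median(a["range_z"][int(v):int(v)+2,int(u):int(u)+2]))
for u,v in ((395.7,151.7),(400.3,168),(375.3,192.3)):
    P=f(u,v); print(P.round(),np.hypot(*(P[:2]-B)).round())
cv2.imwrite("pics/ts5.png",np.hstack([cv2.resize(a["frame"][120:260,335:455],None,fx=3,fy=3),cv2.resize(s["frame"][200:340,310:450],None,fx=3,fy=3)])[:,:,::-1])
```

```text
[-0.4354423  -0.31934184 -0.35430227] [ 465.39935352 -180.47576708   87.64912607]
34.2833 [ 4.02901465e-01 -1.20453192e-01  1.78900343e+00 -1.28038060e-04
  1.47293606e+00  4.03751315e-01]
[ 678. -171.   23.] 66.0
[ 639. -181.   21.] 67.0
[ 577. -109.   56.] 66.0
```

View pics/ts5.png

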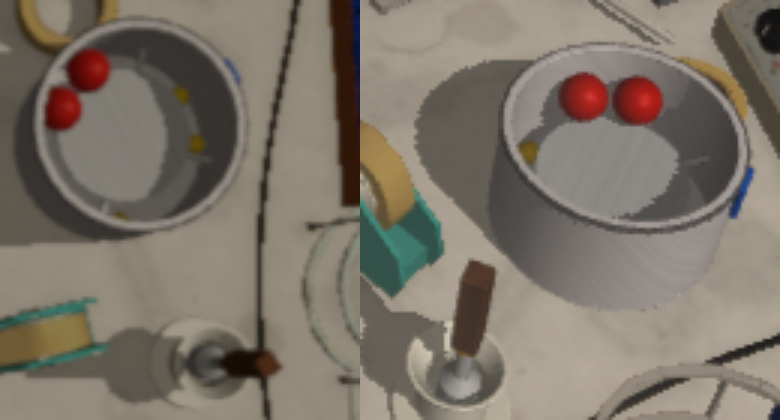

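Run:
```python
from bench import robot
from h import *
robot.grip(60,40); robot.move_linear([499.5,241.5,26],feed=130); robot.grip(0,40); print(robot.read_opening(),robot.read_ft_force())
robot.move_linear([499.5,241.5,60],feed=100); print(robot.read_opening(),robot.read_ft_force(),robot.read_time_s())
robot.move_linear([499.5,241.5,221],feed=250); robot.move_linear([B[0],B[1],200],feed=250); robot.sleep(.2)
tp,to=robot.read_tool_pos(),robot.read_ee_rot(); a=robot.read_camera("top"); s=robot.read_camera("scene"); print(tp,robot.read_time_s())
cv2.imwrite("pics/s6.png",np.hstack([cv2.resize(a["frame"][90:230,320:460],None,fx=2.8,fy=2.8),cv2.resize(s["frame"][150:290,310:450],None,fx=2.8,fy=2.8)])[:,:,::-1])
```

```text
26.96386064027676 [-0.10482806 -0.78262425  1.58718942]
27.16211339805879 [ 0.00583384 -0.30105681 -1.47867864] 36.9333
[ 642.84360504 -113.85759599  200.23854021] 39.7083
```

View pics/s6.png

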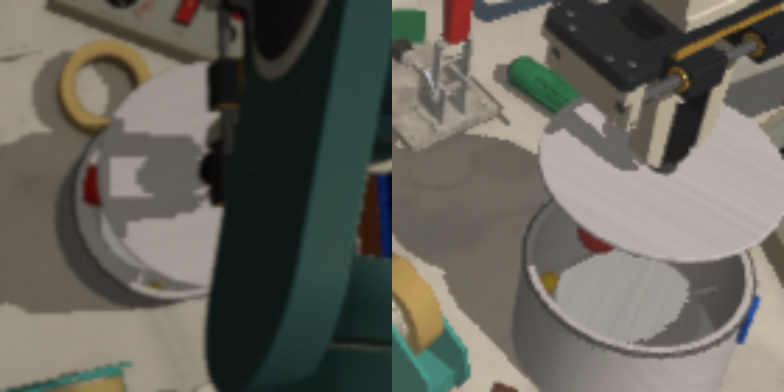

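Run:
```python
from bench import robot
from h import *
from scipy.optimize import least_squares
p=robot.read_tool_pos()
for n in ("scene","top"):
    c=robot.read_camera(n); Z=c["range_z"]; v,u=np.mgrid[:420,:560]
    W=(np.stack([(u-c["cx"])/c["fx"],(v-c["cy"])/c["fy"],np.ones(u.shape)],-1)*Z[...,None])@R.from_quat(c["orientation"]).as_matrix().T+c["position"]
    m=(abs(W[...,2]-185)<12)&(np.hypot(W[...,0]-p[0],W[...,1]-p[1])<110)&(Z>0); P=W[m]
    k=np.linalg.lstsq(np.c_[P[:,:2]-p[:2],np.ones(len(P))],P[:,2],rcond=None)[0]
    # outer boundary: farthest point per angular bin
    q=P[:,:2]-p[:2]; a=np.arctan2(q[:,1],q[:,0]); rr=np.hypot(*q.T); E=[]
    for b in range(-18,18):
        s=(a>=b*np.pi/18)&(a<(b+1)*np.pi/18)
        if s.any() and rr[s].max()>60: E.append(q[s][rr[s].argmax()])
    E=np.array(E); o=least_squares(lambda x:np.hypot(E[:,0]-x[0],E[:,1]-x[1])-80,[0,0],loss="soft_l1",f_scale=2)
    print(n,len(P),"plane",k.round(4),"bins",len(E),"centre offset",o.x.round(1),np.abs(o.fun).mean().round(1))
```

```text
scene 3536 plane [2.800000e-03 2.100000e-03 1.864193e+02] bins 30 centre offset [-0.9 -1.6] 0.9
top 2542 plane [-1.200000e-03 -2.300000e-03  1.854035e+02] bins 20 centre offset [ 0.3 -0.1] 1.2
```

Run:
```python
from bench import robot
import pickle
from h import *
robot.move_linear([643,-114,125],feed=150); robot.sleep(.1); robot.move_linear([643,-114,111],feed=40); print(robot.read_ft_force(),robot.read_tool_pos())
robot.move_linear([643,-114,109.8],feed=20); print(robot.read_ft_force(),robot.read_tool_pos())
robot.grip(70); robot.sleep(.2); robot.move_linear([643,-114,220],feed=200); robot.movep([480,200,300],down(0.0)); robot.sleep(.5)
c=robot.read_camera("top"); s=robot.read_camera("scene"); Z=c["range_z"]; v,u=np.mgrid[:420,:560]
W=(np.stack([(u-c["cx"])/c["fx"],(v-c["cy"])/c["fy"],np.ones(u.shape)],-1)*Z[...,None])@R.from_quat(c["orientation"]).as_matrix().T+c["position"]
d=np.hypot(W[...,0]-643,W[...,1]+114); P=W[(d<77)&(d>18)&(abs(W[...,2]-95)<15)]
print("lid plane",np.linalg.lstsq(np.c_[P[:,:2]-[643,-114],np.ones(len(P))],P[:,2],rcond=None)[0].round(4))
K=W[(d<25)&(W[...,2]>133)]; print("knob",K.mean(0).round(1),len(K)); print(robot.read_time_s())
Q=W[(np.hypot(W[...,0]-465,W[...,1]+180)<20)&(W[...,2]>135)]; print("rodtop",Q.mean(0).round(1))
cv2.imwrite("pics/s7.png",np.hstack([cv2.resize(c["frame"][110:260,330:450],None,fx=2.8,fy=2.8),cv2.resize(s["frame"][200:350,310:450],None,fx=2.8,fy=2.8)])[:,:,::-1])
```

```text
[-0.97683128 -1.07125658 -2.52144918] [ 642.88151058 -113.98553632  110.71454627]
[ 1.14227454 -0.40785763 -0.32827928] [ 643.08672791 -114.00974836  109.9405814 ]
lid plane [-9.00000e-04  1.30000e-03  9.54315e+01]
knob [ 642.7 -112.5  138.8] 142
45.0167
rodtop [ 466.4 -179.1  144.8]
```

```bash
python3 -c "
from bench import robot
robot.hand_in(); print(robot.read_time_s())"
```

```text
the job is handed in; nothing more can be done
the job is handed in; nothing more can be done
```

The job is done and handed in at about 45 s of the 72 s allowed. It gives no verdict, so the checks below are my own.

- **Stirring:** I took the rod from its holder and lowered it in the middle of the bowl. Starting at the mark, I stirred clockwise for 3½ turns at 25 to 38 mm radius, with the foot about 3.5 mm over the floor. The largest sideways force I read was 7 N.
- **Balls:** All six yellow balls measured in the catch pan, with their tops at about 22 mm. No single picture showed all six; I counted them across several views. The two red balls were still on the bowl's floor.
- **Rod:** It stands upright in the holder, let go, with its top at about 145 mm, within about 2 mm of where I set it down.
- **Lid:** It is level to about 0.002 rad. Its plate top is at 95.4 mm (95 expected) and the knob is within about 2 mm of the bowl's axis.

**Disagreements and gaps:**
- The fingers read 27 mm on the 28 mm knob, so I checked the lid's centring before lowering it; it was off by no more than 2 mm.
- One depth reading near a yellow ball gave 56 mm. That pixel was at the wall, and the wrist camera had that ball at 21 mm, in the pan.
- The final picture could not be viewed because the limit was reached, so the last lid and rod checks rest on depth readings alone.
- I did not re-measure the jar, counter and spare cap. The arm went nowhere near them at low height.

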